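Clamp a sprung-open bell seam ready for riveting

ROBOT

A 6-joint arm with a two-finger parallel gripper is mounted at the origin on the work surface. World frame = base frame: x ahead of the robot, y to its left, z up, the work surface at z = 0. Lengths are in m, angles in rad, forces in N, time in s.
With the tool pointing down it reaches from about 0.35 to 0.725 m from the base axis. Payload 4.3 kg.
Tool frame: the origin (TCP) lies midway between the tips of the shut fingers; the grasp point (between the pads) lies 19 mm behind it (env.grip_point_offset is the distance from the TCP to the grasp point, in m); z points along the fingers, y is the line along which they close (so a half turn about z gives the same grasp; the last joint's range is limited). The gripper opens to 85 mm and grips with 20 to 120 N. Pads are 22 mm wide; open, the fingers measure 114 mm over their backs; the gripper's body (76 mm by 85 mm) begins 54 mm behind the grasp point. The pads swing forward as they close: fully open they stand 13 mm farther back than shut.
Start: joints at [1.081, 0.377, 0.081, 1.274, 0, 1.46], TCP at [0.213, 0.534, 0.231] pointing down, gripper open.
Joint ranges: [-2.72, 2.72], [-0.84, 1.66], [-1.02, 1.22], [-1.77, 2.12], [-1.37, 1.28], [-3.14, 3.14]. Speed limits (rad/s): [2.57, 2.57, 3.14, 3.14, 3.14, 3.14].

INTERFACE

Orientations are given as a unit quaternion [w, x, y, z].
In Python, from rig import env, cams gives the robot as it stands.
- The arm moves only by the shell command python3 -m jog 'ROWS' [FORCE]. ROWS is JSON, a list of rows, each a list of 3 entries, a list of its own where there are three numbers: the shift along the tool's x, y, z in mm, then the turn about the tool's z in rad, then the finger opening in mm, from 0 to 85.4. In form: [[[x, y, z], turn, hand], ...]. A call has 1 to 20 rows; each row shifts and turns the commanded pose from where the row before left it, along the tool's axes as they then stand; what a row does not reach is not made up. A row lasts 1/12 s, in which the tool goes at most 41.7 mm and 7.16 degrees, less where a joint would pass 70% of its speed; a pose out of reach is approached as far as the arm can. A call is refused whole if a number of a shift passes 41.7 or a number of a turn 0.125, either way. A call with a gripper value outside its range is refused whole. The fingers move at their own pace and stop on an object; FORCE is the grip in N (left out, the last holds). Time passes only in rows, so rows that do not move let the fingers close. It gives the time, the measured TCP pose, the force, the opening and the grip force at its end, in the units of the state.
- env.read_state(): the state, without advancing time (a new reading comes with each control period).
- cams.capture(name): name is "side" or "top"; returns a dict with "color" (400x640x3 uint8, blue, green, red), "range_z" (400x640 float32, m along the optical axis (not along the pixel's ray), 0 where there is no reading), "fov_y" (degrees; the focal length in pixels is half the picture's height over the tangent of half this angle, whatever the lens; pixels are square), "cx", "cy" (the principal point, pixels), "T" (4x4, takes a point from camera to world coordinates). Camera axes: x right, y down, z forward; pixel columns grow to the right and rows downward; lengths in m; the calibration is good to about 2 mm. A picture is of the moment at which its call begins.
- env.job_done(): hands the job in; it is judged then, once.
Trained networks look in a picture, given as the dict that the camera call returned (one of the last four; its "shot" number tells which), for a name from the list of things; names that differ only in an ending like _2 or _b are one class to them, and where a whole thing is asked for, a point or a joint stands for the part that bears it (a point fixed in the world has none). Each returns a list of dicts, best first, with "confidence" (0 to 1); they miss things now and then, are a little off and sometimes report something else, mostly with a low value. They report only what shows in the picture. A call takes as long as a camera call. They do not tell look-alikes from the thing itself.
- cams.spot_in(picture, query): "bbox" ([left, top, right, bottom] in pixels, round what is visible of it).
- cams.trace(picture, query): "mask" (400x640 bool, what is visible of it) and "bbox" ([left, top, right, bottom] in pixels, round what is visible of it).
- cams.tip_of(picture, query): "xy" ([column, row] in pixels: a listed point, or the origin of a listed thing).
The state is a dict: "time_s": time; "joint_pos": joint angles; "qd": joint speeds; "effort": joint torques, N m; "tool_pos": TCP position; "orientation": TCP orientation; "wrist_force": force on the tool from outside, world axes, zero at the start; "ft_torque": the same for the moment, N m; "gripper_width": finger opening in m; "grip_force": force on a finger pad.
Only numpy, scipy, OpenCV 4.12 (cv2) and the standard library are available. Lean on these libraries where they do the work, as an engineer would, in place of code of your own. Each camera call takes 0.05 s, during which the arm holds its last target. There are 200 camera calls.

TASK

Close the gaping top seam of the bell that stands in the wooden block so that it can be riveted: take the orange-handled spring clamp off the steel rail, open its jaws over the two seam flanges at the middle of the seam, and let it close on them so that it pinches both flanges shut by itself. The clamp must sit square on the sloping seam edge, with the whole of its pads on the flanges; leave the other things on the bench where they are.

Things in the scene. Friction and masses are not known exactly. Their poses are not given: they have to be found in the camera images.
- clamp: orange-handled spring clamp with clothes-peg action, 113 mm long, 20 mm wide, 100 g, the same both ways round. Origin on the pivot pin, midway between its arms. z: its middle line, towards the handle ends (up on the rail); y: the line along which handles and jaws move; x: along the pin. It starts clipped on the rail, jaws down, the pin 28 mm above the rail's top edge
- grip (a point): point on the clamp's middle line 50 mm from the pin towards the handle ends; same axes as the clamp. Here the handles, 8 mm thick and splaying outwards, measure about 55 mm over their outer faces; they end 67 mm from the pin. Squeezing them here opens the jaws: 11 N to begin, 19 N at the stop, where the outer faces are parallel, about 22 mm apart. Let go, they spring back
- bite (a point): point midway between the clamp's two pads, 40 mm from the pin; same axes as the clamp. Pads (20 mm wide, 12 mm tall, 5 mm thick) reach 34 to 46 mm from the pin. With the jaws open to the stop the pads stand about 30 mm apart, the arms' tips reach 24 mm either side of the middle line, and the pads end about 3 mm higher, 43 mm from the pin
- clamp_a (a joint): rotation of one arm of the orange clamp (the other arm mirrors it), rad: 0 with the pads parallel and 6 mm apart, as on the rail or on the closed seam; grows as the jaws open, to a stop at 0.30 (pads about 30 mm apart); -0.07 with the pads shut on nothing
- rail: storage rail fixed to the bench: flat steel bar on edge, 250 mm long (along its x axis), 6 mm thick, 30 mm tall, its top edge 80 mm above the bench, on two green posts. Origin under its middle, on the bench. The orange and the blue clamp hang on it, about 120 mm apart, either may be at either end
- blueclamp: blue-handled clamp on the same rail, otherwise like the orange one; leave it
- bell: half-made sheet-iron bell on its side in a wooden block (150 x 82 x 42 mm, fixed to the bench). Origin under the block's middle; x along the bell from closed crown to open mouth, z up. Two half shells, 100 mm long, 54 mm tall at the crown, 88 at the mouth, 40 to 62 mm wide. Their lower seam is fast in the block. The -y half is rigid, the +y half swings about the lower seam; the top seam gapes
- seam (a point): middle of the top edge of the rigid half's flange, on its inner face, about 132 mm above the bench. x runs along the seam to the mouth, rising at 0.328 rad; z out of the seam, square to its edge (leans to the crown); y across it to the swinging half. Flanges: 106 mm long, 18 mm high, 3 mm thick each; the rigid one at y -3 to 0 mm. Below them the shells slope away: 24 mm below the edge 15 mm out
- gape (a joint): angle of the swinging half about the lower seam, rad: 0 when the seam is shut (flanges touching), 0.045 to 0.085 at the start (flange edges 4 to 8 mm apart, the swinging one moved to +y of point seam). It springs open again when it is not held; about 3 N at the flange, 90 mm above the hinge line, shuts it
- bell_big: finished brown bell, 125 mm tall, mouth down, origin under its mouth; leave it
- bell_small: finished copper-coloured bell, 98 mm tall, mouth down, origin under its mouth; leave it
- hammer: hammer lying on the bench, 280 mm long; leave it
- pliers: red-handled pliers lying on the bench, 200 mm long, 14 mm high; leave them
- rivet_tin: square tin of rivets, 100 x 100 x 35 mm; leave it
- tea_glass: empty tea glass, 82 mm tall; leave it
- punch: steel punch lying on the bench, 120 mm long, 12 mm thick; leave it
Things that resemble listed ones, but are neither listed nor needed, are in the scene too. What is shaped like the clamp but turquoise is not meant.

How it is judged:
By the outcome, as a careful person would: the job done as asked, in the order asked, and still so for the second after the job is handed in, with the robot touching nothing.
It also fails if it takes over 51 s, if anything falls off the work surface, if the arm or the gripper's body presses on something with over 40 N, if the wrist force passes 120 N, or if a joint passes its speed limit or range.

## Working session

There is one attempt and no reset: what is moved stays moved. The work goes in short steps, Python scripts to look and compute and a shell command to move; the robot and the scene stay as the last step left them, time stands still between calls to the robot, and variables do not carry over. Pictures are saved under pics/ and viewed, at most 13 in all, crops included, and the job is handed in when it is done.

```bash
ls; mkdir -p pics
cat > h.py <<'E'
import numpy as np, cv2
from rig import env, cams
def f(p): return 200/np.tan(np.radians(p["fov_y"])/2)
def cloud(p):
    z=p["range_z"]; v,u=np.mgrid[0:400,0:640]; F=f(p)
    P=np.stack([(u-p["cx"])/F*z,(v-p["cy"])/F*z,z],-1)
    W=P@p["T"][:3,:3].T+p["T"][:3,3]; W[z<=0]=np.nan
    return W
def proj(p,X):
    q=(np.asarray(X)-p["T"][:3,3])@p["T"][:3,:3]; F=f(p)
    return q[...,:2]/q[...,2:]*F+[p["cx"],p["cy"]]
E
python3 - <<'E'
from h import *
for n in("side","top"):
    p=cams.capture(n); cv2.imwrite(f"pics/{n}0.png",p["color"])
    np.savez(f"{n}0.npz",**{k:v for k,v in p.items()})
    W=cloud(p); print(n,p["T"].round(3).tolist(),p["fov_y"])
    for q in("clamp","blueclamp","rail","bell"):
        for r in cams.trace(p,q)[:3]:
            w=W[r["mask"]]; print(q,round(r["confidence"],2),np.round(r["bbox"]),np.nanmedian(w,0).round(3))
    for q in("clamp","grip","bite","seam","rail","bell"):
        for r in cams.tip_of(p,q)[:3]:
            c,rr=np.round(r["xy"]).astype(int); print(q,round(r["confidence"],2),c,rr,W[min(rr,399),min(c,639)].round(3))
print(env.read_state())
E
```

```text
pics
side [[-0.999, -0.017, 0.049, 0.497], [-0.049, 0.626, -0.778, 0.886], [-0.017, -0.78, -0.626, 0.833], [0.0, 0.0, 0.0, 1.0]] 47.31662705175961
clamp 0.81 [400. 254. 417. 307.] [0.354 0.206 0.075]
clamp 0.76 [405. 255. 418. 297.] [0.346 0.181 0.086]
clamp 0.74 [299. 234. 312. 278.] [0.59  0.125 0.065]
blueclamp 0.63 [274. 277. 299. 328.] [0.608 0.314 0.132]
blueclamp 0.58 [338. 260. 355. 293.] [0.489 0.243 0.117]
blueclamp 0.2 [325. 153. 363. 183.] [ 0.504 -0.187  0.098]
rail 0.8 [255. 275. 375. 368.] [0.57  0.285 0.009]
bell 0.98 [317. 153. 367. 200.] [ 0.501 -0.184  0.044]
bell 0.51 [347. 224. 407. 273.] [0.405 0.039 0.008]
clamp 0.9 411 287 [0.344 0.199 0.047]
clamp 0.79 343 276 [0.496 0.249 0.133]
clamp 0.57 310 262 [0.575 0.125 0.043]
grip 0.83 339 261 [0.505 0.215 0.141]
grip 0.76 407 270 [0.354 0.18  0.081]
grip 0.63 304 245 [0.589 0.106 0.08 ]
bite 0.93 341 291 [0.5   0.239 0.075]
bite 0.63 403 296 [0.36  0.208 0.026]
bite 0.61 302 272 [0.596 0.121 0.003]
seam 0.78 346 158 [ 0.493 -0.198  0.129]
rail 0.95 317 323 [ 0.551  0.266 -0.003]
top [[-0.064, -0.975, 0.211, 0.264], 
[... 969 characters left out ...]
os': array([ 1.08067748e+00,  3.77324472e-01,  8.09824874e-02,  1.27439455e+00,
       -3.16193558e-07,  1.46049627e+00]), 'qd': array([ 4.96244170e-04, -5.14341134e-04,  7.93507416e-04, -9.41604365e-04,
        4.99971369e-05,  5.90492354e-04]), 'effort': array([ 1.18079559e-03, -4.63530529e+01,  2.70160210e+01,  2.32166685e-04,
       -2.72239986e-04, -6.08940098e-07]), 'tool_pos': array([0.21319102, 0.53404927, 0.23130858]), 'orientation': array([8.99270334e-06, 1.88769920e-01, 9.82021342e-01, 2.85147960e-05]), 'wrist_force': array([-0.54833543,  0.08395773,  0.18365959]), 'ft_torque': array([-0.01438499, -0.02962274, -0.01594817]), 'grip_force': 0.0, 'gripper_width': 0.08550694552701332}
```

Run:
```python
import cv2
s=cv2.imread("pics/side0.png");t=cv2.imread("pics/top0.png")
a=cv2.resize(s[140:380,240:440],(500,600),interpolation=cv2.INTER_CUBIC)
cv2.imwrite("pics/side1.png",a)
cv2.imwrite("pics/top1.png",cv2.resize(t[140:300,190:430],(800,533),interpolation=cv2.INTER_CUBIC))
```

```text
(no output)
```

View pics/side1.png

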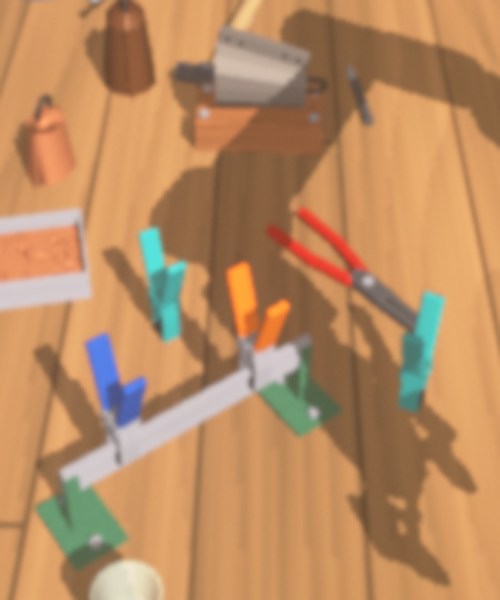

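View pics/top1.png

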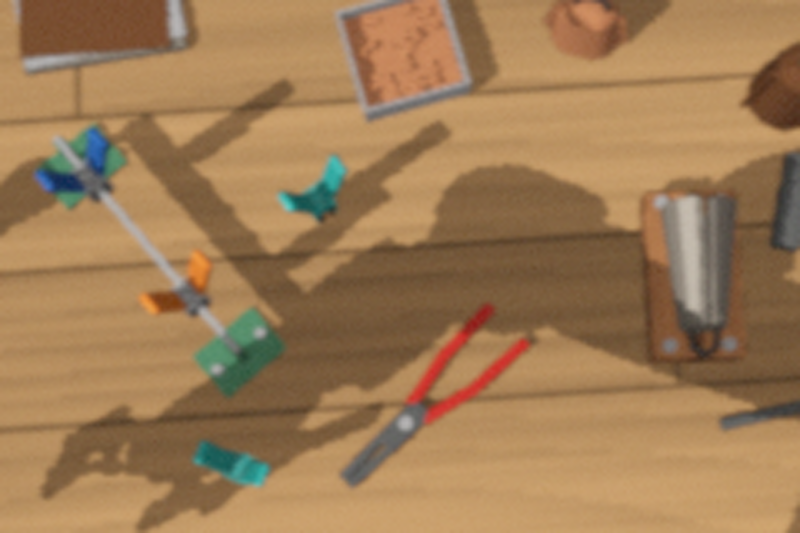

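Both views agree. The orange clamp is at about (245, 229) in the top image, toward the rail's near end. The blue clamp is at the far end, and two turquoise look-alikes lie on the bench. The bell's mouth points away from the robot and its crown is near. Next I'll measure the geometry precisely.

Run:
```python
from h import *
np.set_printoptions(suppress=True,precision=4)
for n in("side","top"):
    p=dict(np.load(f"{n}0.npz")); W=cloud(p); c=p["color"].astype(int)
    hsv=cv2.cvtColor(p["color"],cv2.COLOR_BGR2HSV)
    near=np.hypot(W[...,0]-.5,W[...,1]-.23)<.08
    o=(hsv[...,0]<20)&(hsv[...,1]>170)&near&(W[...,2]>.11)
    w=W[o]; print(n,"orange",o.sum(),w.mean(0),w[:,2].max())
    m=(W[...,2]>.073)&(W[...,2]<.088)&(W[...,0]>.4)&(W[...,0]<.68)&(W[...,1]>.13)&(W[...,1]<.36)&(hsv[...,1]<90)
    w=W[m]
    for _ in range(4):
        l=cv2.fitLine(w[:,:2].astype(np.float32),cv2.DIST_HUBER,0,.01,.01).ravel(); d=(w[:,0]-l[2])*l[1]-(w[:,1]-l[3])*l[0]; w=w[abs(d)<.008]
    t=(w[:,0]-l[2])*l[0]+(w[:,1]-l[3])*l[1]
    print(" rail",len(w),l,np.degrees(np.arctan2(l[1],l[0])),"ends",l[2:]+t.min()*l[:2],l[2:]+t.max()*l[:2],"z",np.median(w[:,2]),d.std())
    # clamp components in rail frame
    u=l[:2]*np.sign(l[0]); v=np.array([-u[1],u[0]])
    q=W[o][:,:2]-l[2:]; a,b=q@u,q@v; zz=W[o][:,2]
    for s in(b>0,b<0): print("  arm along",a[s].mean(),a[s].min(),a[s].max(),"across",b[s].min(),b[s].max(),"z",zz[s].min(),zz[s].max(), s.sum())
    print("  mid along->world",l[2:]+a.mean()*u)
    # bell top band
    B=(abs(W[...,0]-.49)<.09)&(abs(W[...,1]+.2)<.06)&(W[...,2]>.09)
    for x in np.arange(.43,.56,.01):
        k=B&(abs(W[...,0]-x)<.005)
        if k.sum()<4: continue
        w=W[k]; zt=np.percentile(w[:,2],90); tt=w[w[:,2]>zt-.006]; print("  bell x%.2f n%d ztop %.3f y %.4f..%.4f"%(x,k.sum(),zt,tt[:,1].min(),tt[:,1].max()))
```

```text
side orange 365 [0.5016 0.2277 0.1491] 0.17599207775992787
 rail 362 [0.7935 0.6085 0.5413 0.2636] 37.483646 ends [0.4519 0.1951] [0.6499 0.3469] z 0.07759022134157179 0.0023222277705466448
  arm along -0.0526149358967224 -0.0643938079406182 -0.043480562039018844 across 0.013795937650418281 0.030272262140272146 z 0.12188997753821318 0.17561737144093859 125
  arm along -0.05363423918437733 -0.0654982972122699 -0.04391962270494719 across -0.03242940005666126 -0.007454647322893208 z 0.11247167301090844 0.17599207775992787 240
  mid along->world [0.499  0.2312]
  bell x0.45 n31 ztop 0.115 y -0.2120..-0.1932
  bell x0.46 n50 ztop 0.117 y -0.2114..-0.1962
  bell x0.47 n41 ztop 0.121 y -0.2091..-0.1978
  bell x0.48 n62 ztop 0.124 y -0.2111..-0.1967
  bell x0.49 n50 ztop 0.127 y -0.2119..-0.1981
  bell x0.50 n73 ztop 0.130 y -0.2146..-0.1979
  bell x0.51 n61 ztop 0.133 y -0.2125..-0.1982
  bell x0.52 n81 ztop 0.137 y -0.2145..-0.1975
  bell x0.53 n76 ztop 0.139 y -0.2122..-0.2004
  bell x0.54 n80 ztop 0.143 y -0.2164..-0.1965
  bell x0.55 n36 ztop 0.131 y -0.2143..-0.1952
top orange 106 [0.4
[... 360 characters left out ...]
6426175484 -0.07051414257281656 -0.05290162901451412 across -0.029224809217833953 -0.008395972843387951 z 0.12205458182412277 0.17920242252941398 52
  mid along->world [0.4965 0.2251]
  bell x0.45 n40 ztop 0.117 y -0.2114..-0.2027
  bell x0.46 n40 ztop 0.119 y -0.2125..-0.2034
  bell x0.47 n52 ztop 0.127 y -0.2122..-0.2027
  bell x0.48 n56 ztop 0.126 y -0.2128..-0.2031
  bell x0.49 n65 ztop 0.129 y -0.2137..-0.2029
  bell x0.50 n66 ztop 0.131 y -0.2145..-0.2027
  bell x0.51 n71 ztop 0.137 y -0.2144..-0.2033
  bell x0.52 n75 ztop 0.138 y -0.2149..-0.2031
  bell x0.53 n76 ztop 0.141 y -0.2156..-0.2030
  bell x0.54 n79 ztop 0.144 y -0.2163..-0.2039
  bell x0.55 n27 ztop 0.132 y -0.2268..-0.1939
```

Run:
```python
import cv2
s=cv2.imread("pics/side0.png");t=cv2.imread("pics/top0.png")
a=cv2.resize(s[140:210,300:380],(640,560),interpolation=cv2.INTER_CUBIC)
b=cv2.resize(t[190:255,375:421],(400,565),interpolation=cv2.INTER_CUBIC)[:560]
import numpy as np
cv2.imwrite("pics/bell.png",cv2.resize(np.hstack([a,b]),(800,431)))
```

```text
(no output)
```

View pics/bell.png

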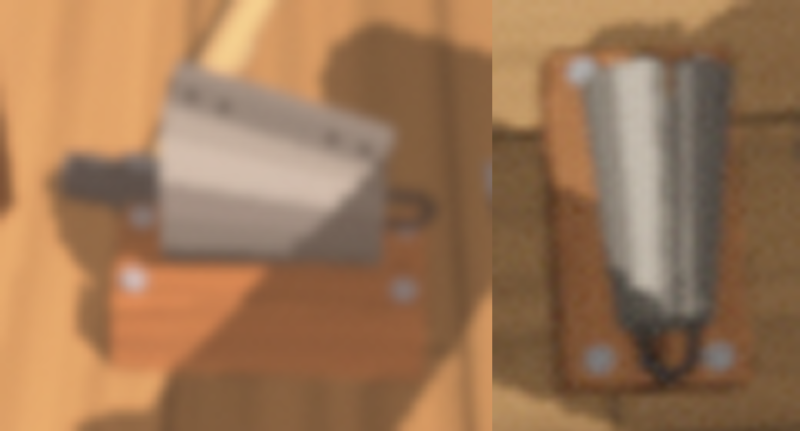

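Run:
```python
from h import *
np.set_printoptions(suppress=True,precision=4)
for n in("side","top"):
    p=dict(np.load(f"{n}0.npz")); W=cloud(p)
    R=(abs(W[...,0]-.49)<.11)&(abs(W[...,1]+.2)<.07)
    b=R&(abs(W[...,2]-.042)<.007)
    r=cv2.minAreaRect((W[b][:,:2]*1000).astype(np.float32)); print(n,"block",b.sum(),r)
    # flange: points within 10 mm of the sloped edge line
    B=R&(W[...,2]>.1)&(abs(W[...,1]+.208)<.02); w=W[B]
    top=w[w[:,2]>.132+np.tan(.328)*(w[:,0]-.502)-.007]
    print(" flange x",np.percentile(top[:,0],[0,1,99,100]),"n",len(top))
    c=[np.array([x,top[k][:,1].min(),top[k][:,1].max(),np.percentile(top[k][:,2],85)]) for x in np.arange(.455,.545,.006) if (k:=abs(top[:,0]-x)<.004).sum()>3]
    c=np.array(c)
    for j in(1,2,3): 
        f_=np.polyfit(c[:,0]-.5,c[:,j],1); print("  fit",j,f_,(c[:,j]-np.polyval(f_,c[:,0]-.5)).std())
    # rail ends & origin
```

```text
side block 536 ((500.10113525390625, -207.42007446289062), (89.52759552001953, 147.72824096679688), 87.51800537109375)
 flange x [0.4443 0.446  0.5438 0.5442] n 156
  fit 1 [-0.051 -0.212] 0.001366965528582238
  fit 2 [-0.03   -0.1975] 0.0012500002736454592
  fit 3 [0.3294 0.1318] 0.0007744717798061679
top block 596 ((498.52655029296875, -211.08438110351562), (82.5372085571289, 151.9280242919922), 87.93438720703125)
 flange x [0.4446 0.4458 0.5433 0.5441] n 126
  fit 1 [-0.0477 -0.2141] 0.00021649817132421382
  fit 2 [-0.0092 -0.2033] 0.0004945607125061237
  fit 3 [0.3349 0.1356] 0.0017565098587892232
```

```bash
python3 -m jog '[[[0,0,0],-0.12,36],[[0,0,0],-0.12,36],[[0,0,0],-0.12,36],[[0,0,0],-0.12,36],[[0,0,0],-0.12,36],[[0,0,0],-0.12,36],[[0,0,0],-0.12,36],[[0,0,0],-0.12,36],[[0,0,0],-0.075,36],[[-7.6,-37.8,0],0,36],[[-7.6,-37.8,0],0,36],[[-7.6,-37.8,0],0,36],[[-7.6,-37.8,0],0,36],[[-7.6,-37.8,0],0,36],[[-7.6,-37.8,0],0,36],[[-7.6,-37.8,0],0,36],[[-7.6,-37.8,0],0,36],[[-7.6,-37.8,0],0,36],[[-7.6,-37.8,0],0,36],[[-7.6,-37.8,0],0,36]]' 20
cat >> h.py <<'E'
def tool():
    s=env.read_state(); q=s["orientation"]; from scipy.spatial.transform import Rotation as R
    return np.array(s["tool_pos"]),R.from_quat([q[1],q[2],q[3],q[0]]).as_matrix(),s
def goto(X,az_y=None):
    t,R,s=tool(); print("tcp",t.round(4),"y-az",np.degrees(np.arctan2(R[1,1],R[0,1])).round(2),"delta tool mm",(R.T@(np.array(X)-t)*1000).round(1),"w",round(s["gripper_width"]*1000,1),"j",np.round(s["joint_pos"],2),"t",s["time_s"])
E
python3 - <<'E'
from h import *
goto([.5327,.2546,.147])
for n in("side","top"):
    p=cams.capture(n); cv2.imwrite(f"pics/{n}2.png",p["color"]); np.savez(f"{n}2.npz",**p); t,R,s=tool()
    W=cloud(p); L=(W-t)@R*1000
    # finger region in tool frame: z from -60 to +5, |x|<25,|y|<60
    k=(abs(L[...,0])<25)&(abs(L[...,1])<60)&(L[...,2]>-60)&(L[...,2]<15)
    l=L[k]; print(n,k.sum(),"zmax",np.percentile(l[:,2],[98,100]))
    for s_ in(l[:,1]>0,l[:,1]<0): print("  x",np.percentile(l[s_,0],[2,98]).round(1),"y",np.percentile(l[s_,1],[2,98]).round(1),s_.sum())
    c=proj(p,t); print(" tcp px",c)
E
```

```text
time_s: 2.77
tool_pos: [0.5341, 0.2538, 0.2315]
orientation: [0.0, -0.322, 0.947, 0.0]
wrist_force: [0.3, 1.0, 0.1]
gripper_width: 0.036
grip_force: 0.0
tcp [0.5341 0.2538 0.2315] y-az 127.53 delta tool mm [ 0.6  1.5 84.5] w 36.0 j [ 0.34  0.41  0.13  1.29  0.   -0.32] t 2.7667
side 520 zmax [-1.90166251  1.65570431]
  x [-12.7   8.6] y [28.6 59.2] 249
  x [-13.    8.8] y [-39.9  -7.6] 271
 tcp px [320.79782841 240.4292547 ]
top 56 zmax [-9.68123879 -3.62390182]Traceback (most recent call last):
  File "<stdin>", line 9, in <module>
    return _quantile_unchecked(
        a, q, axis, out, overwrite_input, method, keepdims, weights)
    return _ureduce(a,
                    func=_quantile_ureduce_func,
    ...<5 lines>...
                    overwrite_input=overwrite_input,
                    method=method)
    r = func(a, **kwargs)
    result = _quantile(arr,
                       quantiles=q,
    ...<2 lines>...
                       out=out,
                       weights=wgt)
    slices_having_nans = np.isnan(arr[-1, ...])
                                  ~~~^^^^^^^^^
IndexError: index -1 is out of bounds for axis 0 with size 0
```

Run:
```python
from h import *
np.set_printoptions(suppress=True,precision=1)
t,R,s=tool()
for n in("side","top"):
    try: p=dict(np.load(f"{n}2.npz"))
    except Exception: p=cams.capture(n)
    W=cloud(p); L=(W-t)@R*1000
    k=(abs(L[...,0])<60)&(abs(L[...,1])<60)&(L[...,2]>-18)&(L[...,2]<8); l=L[k]
    for s_ in(l[:,1]>0,l[:,1]<0):
        if s_.sum(): print(n,s_.sum(),"x",np.percentile(l[s_,0],[3,97]),"y",np.percentile(l[s_,1],[3,97]),"z",l[s_,2].max())
    # gripper body top view
    k=(abs(L[...,0])<70)&(abs(L[...,1])<80)&(L[...,2]>-140)&(L[...,2]<-60); l=L[k]; print(n,k.sum(),"body",np.percentile(l,[1,50,99],axis=0).ravel())
p=cams.capture("top");cv2.imwrite("pics/both.png",np.hstack([cv2.resize(p["color"][150:270,180:300],(400,400)),cv2.resize(dict(np.load("side2.npz"))["color"][200:320,260:380],(400,400))]))
```

```text
side 56 x [-11.9   6.6] y [25.8 37.2] z 0.855277362306526
side 74 x [-12.2   9. ] y [-16.7 -10.8] z 1.5144840780365976
side 1281 body [ -37.4  -54.3 -139.3  -11.    33.5  -98.3   15.4   71.6  -61.7]
top 7 x [ 7. 12.] y [-34.6 -23.1] z -3.6239018155585816
top 178 body [ -11.4  -68.7 -138.8    6.8  -52.6 -101.2   37.    -6.8  -60.8]
```

View pics/both.png

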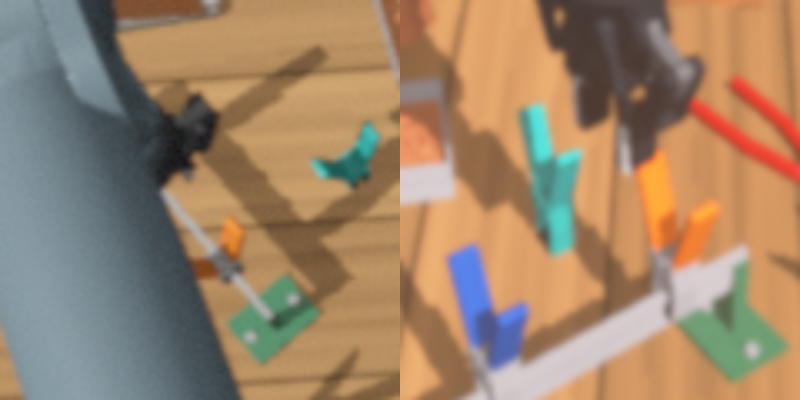

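```bash
python3 -m jog '[[[0,0,28],0,32],[[0,0,28],0,32],[[0,0,27.5],0,32],[[6,0,0],0,32],[[6,0,0],0,32],[[5,0,0],0,32],[[5,0,0],0,32],[[5,0,0],0,32],[[5,0,0],0,32],[[5,0,0],0,32],[[5,0,0],0,32],[[4,0,0],0,32],[[3,0,0],0,32],[[2,0,0],0,32],[[0,0,0],0,32]]'
python3 -m jog '[[[-12,0,0],0,32],[[-12,0,0],0,32],[[-12,0,-30],0,32],[[0,0,-41],0,32],[[0,-20,-36],0,85],[[0,-40,0],0,85],[[0,-40,0],0,85]]'
cat > clamp.py <<'E'
from h import *
import sys
np.set_printoptions(suppress=True,precision=4)
C=np.array([.498,.226]);u=np.array([.793,.609]);v=np.array([-.609,.793])
for n in("side","top"):
    p=cams.capture(n); cv2.imwrite(f"pics/{n}{sys.argv[1]}.png",p["color"]); W=cloud(p)
    if n=="side": W-=np.array([-.0008,.0044,0])
    hsv=cv2.cvtColor(p["color"],cv2.COLOR_BGR2HSV)
    o=(hsv[...,0]<20)&(hsv[...,1]>170)&(np.hypot(W[...,0]-.49,W[...,1]-.22)<.09)&(W[...,2]>.11)
    w=W[o]; a=(w[:,:2]-C)@u; b=(w[:,:2]-C)@v; z=w[:,2]
    print(n,len(w))
    for s in(b>0.003,b<-.003):
        if s.sum()<10: continue
        c=[(zz,(a[k].min()+a[k].max())/2) for zz in np.arange(.118,.18,.006) if (k:=s&(abs(z-zz)<.004)).sum()>4]
        c=np.array(c); f_=np.polyfit(c[:,0]-.068,c[:,1],1)
        print(" slope",f_,"theta",np.arctan(f_[0]),"from pads",np.arctan(c[:,1]/(c[:,0]-.068)).mean(),"along",a[s].min(),a[s].max(),"across",b[s].min(),b[s].max(),"z",z[s].max())
goto([0,0,0])
E
python3 clamp.py 3
```

```text
time_s: 4.17
tool_pos: [0.4918, 0.2238, 0.1475]
orientation: [-0.0, -0.322, 0.947, -0.0]
wrist_force: [0.7, -0.0, 0.3]
gripper_width: 0.0319
grip_force: 0.2
time_s: 4.75
tool_pos: [0.5836, 0.1674, 0.2581]
orientation: [0.003, -0.323, 0.946, -0.0]
wrist_force: [0.1, 0.4, -0.5]
gripper_width: 0.067
grip_force: 0.0
side 370
 slope [-0.3072 -0.0003] theta -0.2980544039248093 from pads -0.3016293534556353 along -0.04121460566365723 -0.007767465567251707 across 0.00914575061689924 0.03087398897903607 z 0.17024554351248866
 slope [-0.3114 -0.0009] theta -0.3018759029255781 from pads -0.3130406367564944 along -0.042919163143507286 -0.00682351557454049 across -0.03217613449763921 -0.007955940482839145 z 0.17009391581812527
top 0
tcp [0.585  0.1625 0.2545] y-az 127.21 delta tool mm [564.2 225.  253.9] w 80.6 j [ 0.17  0.44  0.24  1.37 -0.   -0.48] t 4.85
```

```bash
python3 -m jog '[[[0,0,0],0,85],[[0,0,0],0,85]]' 40 >/dev/null; python3 -c "
from h import *
goto([.4762,.2093,.1295])"
```

```text
tcp [0.5811 0.167  0.2541] y-az 127.53 delta tool mm [ 57.2  97.3 124.8] w 85.1 j [ 0.17  0.44  0.23  1.37  0.   -0.48] t 5.0167
```

```bash
python3 -m jog '[[[14.3,24.3,0],0,85],[[14.3,24.3,0],0,85],[[14.3,24.3,0],0,85],[[14.3,24.4,0],0,85],[[0,0,0],0,85],[[0,0,25],0,85],[[0,0,25],0,85],[[0,0,25],0,85],[[0,0,25],0,85],[[0,0,24.8],0,85],[[0,0,0],0,85],[[0,0,0],0,85]]' 40; python3 clamp.py 4; python3 -c "
from h import *
goto([.4762,.2093,.1295])
a=cv2.imread('pics/side4.png')[200:320,280:400];b=cv2.imread('pics/top4.png')[170:290,190:310]
cv2.imwrite('pics/b4.png',np.hstack([cv2.resize(x,(400,400),interpolation=cv2.INTER_CUBIC) for x in(a,b)]))"
```

```text
time_s: 6.02
tool_pos: [0.4752, 0.2093, 0.129]
orientation: [-0.002, -0.322, 0.947, 0.0]
wrist_force: [1.4, -0.1, -0.0]
gripper_width: 0.0849
grip_force: 0.0
side 326
 slope [-0.215  -0.0048] theta -0.21173425318757289 from pads -0.2751309188336171 along -0.040934339622520875 -0.007504535075626885 across 0.0112686488939805 0.039603054069078825 z 0.22070616351429817
 slope [-0.2434 -0.0058] theta -0.23872798372030368 from pads -0.3120695432292992 along -0.04136293462870038 -0.007731146934605403 across -0.03202208660999137 -0.008472299554758872 z 0.16989711837664323
top 5
tcp [0.4778 0.2098 0.1314] y-az 127.59 delta tool mm [506.9 125.3 130.5] w 84.9 j [ 0.29  0.32 -0.26  0.98  0.   -0.36] t 6.1167
tcp [0.4778 0.2098 0.1314] y-az 127.59 delta tool mm [1.6 0.6 1.9] w 84.9 j [ 0.29  0.32 -0.26  0.98  0.   -0.36] t 6.1167
```

View pics/b4.png

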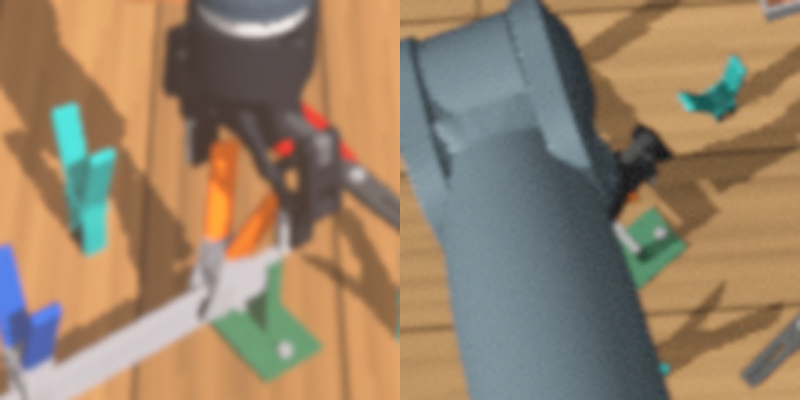

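The clamp's handles are centred between the open fingers, so I'll close and rise slightly as the pads swing forward.

```bash
python3 -m jog '[[[0,0,0],0,60],[[0,0,0],0,57],[[0,0,0],0,54],[[0,0,-0.7],0,50],[[0,0,-0.7],0,46],[[0,0,-0.7],0,42],[[0,0,-0.6],0,38],[[0,0,-0.5],0,34],[[0,0,-0.5],0,30],[[0,0,-0.4],0,26],[[0,0,-0.3],0,22],[[0,0,0],0,19],[[0,0,0],0,19],[[0,0,0],0,19],[[0,0,0],0,19]]' 40; python3 clamp.py 5
```

```text
time_s: 7.37
tool_pos: [0.4772, 0.2092, 0.1344]
orientation: [-0.0, -0.322, 0.947, 0.0]
wrist_force: [-0.5, -0.7, -2.2]
gripper_width: 0.0211
grip_force: 41.6
side 166
 slope [ 0.185  -0.0276] theta 0.182896281943049 from pads -0.2800352103412849 along -0.039650356427382044 -0.008174860895970932 across 0.003392848794463206 0.05359229242737099 z 0.20867337910530126
 slope [-0.2713 -0.0007] theta -0.26488761502633773 from pads -0.27401928631484496 along -0.029557833718816463 -0.008435376683412477 across -0.01321231505305155 -0.0038890830207417753 z 0.16411443466752695
top 0
tcp [0.4772 0.2092 0.1344] y-az 127.54 delta tool mm [505.9 124.9 134.4] w 20.9 j [ 0.29  0.32 -0.26  0.99  0.   -0.36] t 7.4667
```

```bash
python3 -m jog '[[[0,0,-10],0,19],[[0,0,-25],0,19],[[0,0,-28],0,19],[[0,0,-28],0,19],[[0,0,-20],0,19],[[0,0,0],0.117,19],[[0,0,0],0.117,19],[[0,0,0],0.117,19],[[0,0,0],0.117,19],[[0,0,0],0.117,19],[[0,0,0],0.117,19],[[-0.3,-12,0],0,19],[[-0.6,-24,0],0,19],[[-0.8,-30,0],0,19],[[-0.8,-30,0],0,19],[[-0.8,-30,0],0,19],[[-0.8,-30,0],0,19],[[-0.8,-30,0],0,19],[[-0.8,-30,0],0,19],[[-0.8,-30,0],0,19]]' 40 
python3 -m jog '[[[-0.8,-30,0],0,19],[[-0.8,-30,0],0,19],[[-0.8,-30,0],0,19],[[-0.8,-30,0],0,19],[[-0.8,-30,0],0,19],[[-0.5,-18,0],0,19],[[-0.2,-5,0],0,19],[[0,0,0],0,19],[[0,0,0],0,19]]' 40
cat > look.py <<'E'
from h import *
import sys
np.set_printoptions(suppress=True,precision=1)
t,R,s=tool(); goto([.4687,-.2098,.188])
im=[]
for n in("side","top"):
    p=cams.capture(n); np.savez(f"{n}{sys.argv[1]}.npz",**p); W=cloud(p)
    if n=="side": W-=np.array([-.0008,.0044,0])
    L=(W-t)@R*1000; hsv=cv2.cvtColor(p["color"],cv2.COLOR_BGR2HSV)
    k=(abs(L[...,0])<55)&(abs(L[...,1])<45)&(L[...,2]>-60)&(L[...,2]<90)
    o=k&(hsv[...,0]<20)&(hsv[...,1]>150)
    for zz in range(-30,90,8):
        m=k&(abs(L[...,2]-zz)<4); mo=o&m
        if m.sum()>3: print(n,"toolz",zz,"x",L[m][:,0].min(),L[m][:,0].max(),"y",L[m][:,1].min(),L[m][:,1].max(),"| orange",mo.sum(),*( [L[mo][:,0].min(),L[mo][:,0].max()] if mo.sum() else []))
    c=proj(p,t).astype(int); im.append(cv2.resize(p["color"][max(0,c[1]-45):c[1]+55,c[0]-50:c[0]+50],(400,400),interpolation=cv2.INTER_CUBIC))
cv2.imwrite(f"pics/look{sys.argv[1]}.png",np.hstack(im))
E
python3 look.py 6
```

```text
time_s: 9.13
tool_pos: [0.4716, -0.0389, 0.2461]
orientation: [0.0, 0.022, 1.0, -0.0]
wrist_force: [0.7, -0.9, -1.5]
gripper_width: 0.0208
grip_force: 41.7
time_s: 9.88
tool_pos: [0.4684, -0.2096, 0.2456]
orientation: [-0.0, 0.023, 1.0, 0.0]
wrist_force: [-0.9, 0.2, -2.3]
gripper_width: 0.021
grip_force: 41.6
tcp [ 0.5 -0.2  0.2] y-az 87.36 delta tool mm [-0.3 -0.2 57.6] w 21.0 j [-0.5  0.2 -0.1  1.3  0.  -0.5] t 9.8833
side toolz -30 x -11.475668527207079 9.390859098594781 y 13.771995317181867 25.438176827524547 | orange 0
side toolz -22 x -11.460587534772646 14.604334658796175 y -7.939808279493138 24.375817866865457 | orange 5 14.062255060884246 14.604334658796175
side toolz -14 x -11.039676997355166 12.217701993034424 y 8.838833133463028 24.036132743490533 | orange 0
side toolz -6 x -10.962485487616359 10.153557947998491 y 11.978193635132852 23.92670099966315 | orange 0
side toolz 2 x -14.220619893624171 7.762555724657891 y -7.302704144623548 18.55304932945714 | orange 5 -13.745836637177478 -5.448227247222804
side toolz 10 x -16.660221073598382 5.127374927229778 y -5.9838988111050
[... 401 characters left out ...]
0340020368702993 y -14.60656409697242 13.134910422012213 | orange 0
side toolz 42 x -26.689394589044213 -4.47207423037785 y 0.7295606029598685 15.031427576708179 | orange 0
side toolz 50 x -28.434509158551933 -7.012959142559843 y 7.610455476329011 17.78630312646497 | orange 0
side toolz 58 x -30.82848461236593 -11.975448927556949 y -18.537923098617647 20.63739956439614 | orange 0
side toolz 66 x -33.75742111544715 -14.287612656976876 y -20.648612163915264 23.774022165673426 | orange 0
side toolz 74 x -36.11786679758941 -16.9451621416408 y -18.804487203316288 25.853884763030656 | orange 0
side toolz 82 x -35.48630358285644 -19.41700659962618 y -18.469604380789473 23.655304301001006 | orange 0
```

View pics/look6.png

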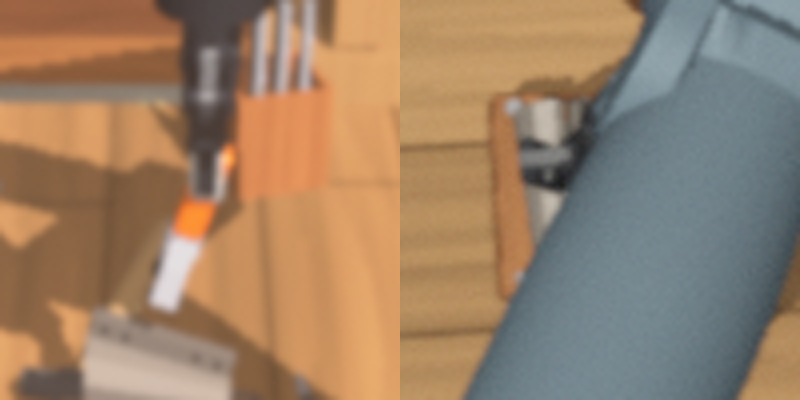

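Run:
```python
from h import *
np.set_printoptions(suppress=True,precision=1)
p=dict(np.load("side6.npz")); t,R,s=tool(); W=cloud(p)-np.array([-.0008,.0044,0]); L=(W-t)@R*1000
k=(abs(L[...,0]+10)<45)&(abs(L[...,1])<32)&(L[...,2]>3)&(L[...,2]<110)
hsv=cv2.cvtColor(p["color"],cv2.COLOR_BGR2HSV)
l=L[k]; o=((hsv[...,0]<20)&(hsv[...,1]>150))[k]
g=[]
for z in range(4,88,3):
    m=(abs(l[:,2]-z)<2)
    if m.sum()>6: g.append((z,(l[m,0].min()+l[m,0].max())/2,m.sum()))
g=np.array(g); q=np.polyfit(g[4:-4,0],g[4:-4,1],1); print(q,np.arctan(q[0]))
th=-np.arctan(q[0]); ax=l[:,2]*np.cos(th)-(l[:,0]-q[1])*np.sin(th)
print("axial from tool z0: max",np.sort(ax)[-12:],"orange max",np.sort(ax[o])[-8:])
tr=(l[:,0]-q[1])*np.cos(th)+l[:,2]*np.sin(th)
for a0 in range(5,95,6):
    m=abs(ax-a0)<3
    if m.sum(): print(a0,m.sum(),"x",tr[m].min(),tr[m].max(),"y",l[m,1].min(),l[m,1].max())
kk=(abs(L[...,0]-10)<20)&(abs(L[...,1])<32)&(L[...,2]>-60)&(L[...,2]<0)&(hsv[...,0]<20)&(hsv[...,1]>130); print(L[kk])
```

```text
[-0.3 -2.6] -0.3040255368662453
axial from tool z0: max [ 83.4  83.5  83.7  84.2  84.4  84.6 115.8 116.  116.2 117.  117.2 117.4] orange max [27.4 28.3 28.5 29.  29.1 29.5 30.5 31. ]
5 7 x -3.992489930925016 10.10929049447769 y 7.1381484102011274 12.864030943084506
11 18 x -9.244154802356322 9.213871205420007 y -8.109667552420508 11.951059977066926
17 17 x -9.057979464241976 8.431944008428003 y -6.792240791545297 12.179635186014515
23 12 x -8.808493356559357 9.98461564726166 y -8.558370646042306 10.67231598177502
29 22 x -9.236022836212413 9.239365814207641 y -10.548493023463694 11.754194961807993
35 15 x -11.15028571703477 11.363791774851602 y -8.565443578718396 11.847186218383357
41 26 x -12.346410793897332 11.832827397209599 y -15.417081279498532 12.325917825011844
47 17 x -10.383202208901762 10.462800428812095 y 6.809332777537655 15.20161752330767
53 17 x -8.598587602877103 11.286089965193042 y 8.147639498544631 16.98010831887014
59 20 x -9.229309124231708 7.992214516703896 y -14.014070801833943 19.832890120494298
65 16 x -9.15199702912668 7.760903893093147 y -19.35357473989626 22.968027602826847
71 14 x -9.024233591451562 7.479467058256981 y -20.40596706919751 21.992118430457435
77 24 x -10.384871868780618 8.65995686192379 y -21.462918152591243 24.456266621544955
83 13 x -9.35346948775885 8.821381096610581 y -19.288688436761458 25.03376648744358
[[ 14.3  -8.7 -24.6]
 [ 11.8  -5.6 -23.2]
 [ 14.4  -3.5 -24.4]
 [ 11.9   4.3 -25.4]
 [ 14.5  -7.2 -19.6]
 [ 14.7   4.7 -22.9]
 [ 12.2   8.5 -21.8]
 [ 14.8   7.2 -21.2]
 [  2.7  17.8  -0.2]]
```

The clamp is tilted about 0.31 rad in the grip, with the pin about 38 mm below the TCP and the jaws fully open. I'll lower it over the seam.

```bash
python3 -m jog '[[[-1.7,-0.6,5],0,19],[[0,0,8],0,19],[[0,0,8],0,19],[[0,0,8],0,19],[[0,0,8],0,19],[[0,0,5],0,19],[[0,0,3],0,19],[[0,0,0],0,19],[[0,0,0],0,19]]' 40
cat > fin.py <<'E'
from h import *
import sys
np.set_printoptions(suppress=True,precision=4)
goto([.4701,-.2103,.2004])
p=cams.capture("side"); np.savez(f"side{sys.argv[1]}.npz",**p); W=cloud(p)-np.array([-.0008,.0044,0])
hsv=cv2.cvtColor(p["color"],cv2.COLOR_BGR2HSV)
# seam axes, origin M
M=np.array([.4945,-.211,.132]); e=np.array([.999,-.045,0]); n=-np.sin(.328)*e+np.array([0,0,np.cos(.328)]); x=np.cos(.328)*e+np.array([0,0,np.sin(.328)]); y=np.cross(n,x)
S=((W-M)@np.array([x,y,n]).T)*1000
k=(abs(S[...,0])<45)&(abs(S[...,1])<45)&(S[...,2]>3)&(S[...,2]<110)
for z in range(4,104,6):
    m=k&(abs(S[...,2]-z)<3); l=S[m]
    if len(l)>3: print(z,len(l),"x",l[:,0].min().round(1),l[:,0].max().round(1),"mid",((l[:,0].min()+l[:,0].max())/2).round(1),"y",l[:,1].min().round(1),l[:,1].max().round(1))
o=k&(hsv[...,0]<20)&(hsv[...,1]>150); print("orange z",np.percentile(S[o][:,2],[1,99]) if o.sum() else None)
c=proj(p,M).astype(int); a=p["color"][c[1]-55:c[1]+25,c[0]-40:c[0]+40]
cv2.imwrite(f"pics/fin{sys.argv[1]}.png",cv2.resize(a,(560,560),interpolation=cv2.INTER_CUBIC))
E
python3 fin.py 7
```

```text
time_s: 10.73
tool_pos: [0.4704, -0.2106, 0.2003]
orientation: [-0.0, 0.023, 1.0, 0.0]
wrist_force: [0.3, 0.3, -1.1]
gripper_width: 0.0211
grip_force: 41.6
tcp [ 0.4704 -0.2106  0.2003] y-az 87.32 delta tool mm [ 0.3  0.2 -0.1] w 21.1 j [-0.54  0.27 -0.15  1.15  0.   -0.5 ] t 10.7333
4 11 x -8.6 9.1 mid 0.2 y -21.4 20.5
10 15 x -7.5 9.2 mid 0.9 y 11.4 18.3
16 14 x -7.2 8.0 mid 0.4 y 10.5 19.8
22 16 x -10.4 10.0 mid -0.2 y 7.5 13.1
28 21 x -9.8 13.4 mid 1.8 y -0.4 14.2
34 18 x -10.4 12.0 mid 0.8 y -9.5 13.0
40 13 x -7.7 12.3 mid 2.3 y 7.9 12.0
46 18 x -7.9 11.2 mid 1.7 y -9.5 13.0
52 15 x -8.9 11.1 mid 1.1 y -8.4 11.4
58 17 x -7.3 11.6 mid 2.1 y -15.9 12.7
64 15 x -7.9 11.3 mid 1.7 y -7.1 10.4
70 7 x -7.1 7.3 mid 0.1 y 12.3 14.7
76 9 x -8.6 11.2 mid 1.3 y 13.1 21.5
82 16 x -6.8 12.8 mid 3.0 y 11.8 23.6
88 22 x -7.7 16.3 mid 4.3 y 8.7 23.6
94 22 x -7.5 19.2 mid 5.8 y 5.8 24.0
100 19 x -8.0 17.1 mid 4.5 y -9.7 23.1
orange z [ 43.1261 100.3396]
```

View pics/fin7.png

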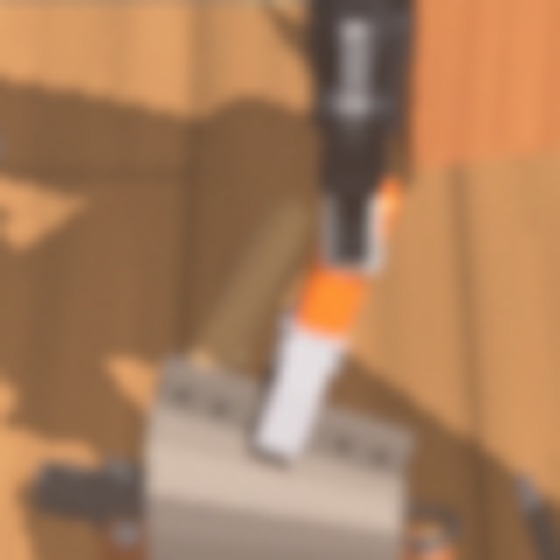

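```bash
python3 -m jog '[[[0,0,0.3],0,24],[[0,0,0.3],0,27],[[0,0,0.3],0,30],[[0,0,0.4],0,33],[[0,0,0.4],0,36],[[0,0,0.5],0,39],[[0,0,0.5],0,42],[[0,0,0],0,42]]' 40; python3 fin.py 8
```

```text
time_s: 11.45
tool_pos: [0.4704, -0.2105, 0.1975]
orientation: [-0.0, 0.023, 1.0, 0.0]
wrist_force: [-0.3, 0.1, -0.7]
gripper_width: 0.042
grip_force: 10.9
tcp [ 0.4704 -0.2105  0.1975] y-az 87.32 delta tool mm [ 0.3  0.2 -2.9] w 42.0 j [-0.54  0.27 -0.16  1.14  0.   -0.5 ] t 11.45
4 12 x -8.6 7.9 mid -0.4 y -17.6 17.3
10 12 x -9.0 8.7 mid -0.2 y 8.8 16.2
16 17 x -9.9 8.1 mid -0.9 y 6.3 16.3
22 13 x -10.3 10.3 mid -0.0 y -8.1 15.2
28 17 x -10.9 12.0 mid 0.5 y -2.8 14.2
34 20 x -9.8 11.6 mid 0.9 y -11.0 15.2
40 16 x -10.8 10.3 mid -0.3 y -8.3 11.9
46 16 x -8.6 10.5 mid 0.9 y -8.4 13.6
52 14 x -9.2 10.2 mid 0.5 y -10.5 15.9
58 17 x -6.7 10.0 mid 1.7 y -9.1 17.7
64 6 x -7.0 10.5 mid 1.7 y -12.9 23.3
70 7 x -7.6 8.3 mid 0.4 y 21.9 28.0
76 11 x -8.9 11.9 mid 1.5 y 23.5 30.6
82 17 x -9.5 13.7 mid 2.1 y 11.3 35.3
88 19 x -8.0 15.5 mid 3.8 y -15.6 35.4
94 25 x -9.2 17.0 mid 3.9 y -20.7 36.7
100 20 x -7.4 18.7 mid 5.6 y -17.6 36.0
orange z [ 41.2821 100.4047]
```

```bash
python3 -m jog '[[[0,0,0.5],0,45],[[0,0,0.5],0,48],[[0,0,0.5],0,51],[[0,0,0.3],0,54],[[0,0,0],0,57],[[0,0,0],0,60],[[0,0,0],0,70],[[0,0,0],0,85],[[0,0,0],0,85],[[0,0,0],0,85]]' 40; python3 fin.py 9
```

```text
time_s: 12.33
tool_pos: [0.4708, -0.211, 0.1964]
orientation: [0.0, 0.024, 1.0, -0.0]
wrist_force: [0.3, -0.1, -1.0]
gripper_width: 0.0851
grip_force: 0.0
tcp [ 0.4708 -0.211   0.1964] y-az 87.3 delta tool mm [ 0.7  0.7 -4. ] w 85.1 j [-0.54  0.27 -0.16  1.14 -0.   -0.5 ] t 12.3333
4 8 x -8.7 9.0 mid 0.1 y -7.2 10.8
10 13 x -6.9 8.3 mid 0.7 y -14.2 10.2
16 13 x -8.5 8.7 mid 0.1 y -9.5 12.4
22 14 x -9.1 7.5 mid -0.8 y 6.3 12.5
28 14 x -11.1 9.9 mid -0.6 y 5.7 11.5
34 19 x -9.8 12.1 mid 1.1 y -6.1 11.7
40 17 x -10.2 12.2 mid 1.0 y -12.7 14.7
46 14 x -9.0 10.4 mid 0.7 y -14.0 16.7
52 15 x -9.0 10.2 mid 0.6 y -17.4 16.1
58 12 x -8.8 10.4 mid 0.8 y 11.8 20.1
82 5 x -2.8 16.1 mid 6.6 y -39.5 44.6
88 9 x -7.6 17.3 mid 4.9 y -29.2 44.8
94 12 x -6.5 19.4 mid 6.5 y -29.7 45.0
100 17 x -7.5 19.7 mid 6.1 y -30.6 44.8
orange z [ 45.9545 103.6178]
```

View pics/fin9.png

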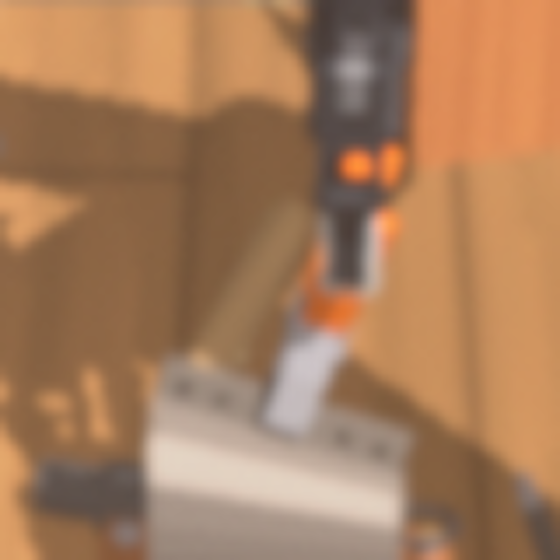

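The clamp has closed on the flanges, but it rode up a few mm on release. I'll back off and measure the depth.

```bash
python3 -m jog '[[[0,0,-20],0,85],[[0,0,-30],0,85],[[0,0,-30],0,85],[[0,0,0],0,85],[[0,0,0],0,85]]' 40; python3 fin.py 10
cat > fit.py <<'E'
from h import *
import sys
p=dict(np.load(f"side{sys.argv[1]}.npz")); W=cloud(p)-np.array([-.0008,.0044,0]); hsv=cv2.cvtColor(p["color"],cv2.COLOR_BGR2HSV)
M=np.array([.4945,-.211,.132]); e=np.array([.999,-.045,0]); n=-np.sin(.328)*e+np.array([0,0,np.cos(.328)]); x=np.cos(.328)*e+np.array([0,0,np.sin(.328)]); y=np.cross(n,x)
S=((W-M)@np.array([x,y,n]).T)*1000
o=(abs(S[...,0])<40)&(abs(S[...,1])<45)&(S[...,2]>20)&(S[...,2]<110)&(hsv[...,0]<20)&(hsv[...,1]>150)
print("orange z",np.percentile(S[o][:,2],[0,2,98,100]).round(1))
r=S[o]; near=r[:,1]>5; c=np.array([(z,(r[k,0].min()+r[k,0].max())/2) for z in range(44,104,4) if (k:=near&(abs(r[:,2]-z)<3)).sum()>4]); print("tilt err",np.polyfit(c[:,0],c[:,1],1))
c=np.array([(z,(r[k,1].max(),r[~near&(abs(r[:,2]-z)<3),1].min())) for z in range(50,104,6) if (k:=near&(abs(r[:,2]-z)<3)).sum()>4 and (~near&(abs(r[:,2]-z)<3)).sum()],dtype=object); [print(a) for a in c]
# flange edge level away from clamp and grey clamp lower end
for lo,hi in((-45,-20),(20,45)):
    k=(S[...,0]>lo)&(S[...,0]<hi)&(abs(S[...,1])<12)&(abs(S[...,2])<20); print("edge z",np.percentile(S[k][:,2],[95,99]).round(1),"top y",np.percentile(S[k&(S[...,2]>-4)][:,1],[2,98]).round(1))
E
python3 fit.py 10
```

```text
time_s: 12.8
tool_pos: [0.4718, -0.2115, 0.278]
orientation: [0.002, 0.023, 1.0, -0.001]
wrist_force: [0.1, -0.1, -0.7]
gripper_width: 0.0848
grip_force: 0.0
tcp [ 0.4718 -0.2115  0.278 ] y-az 87.31 delta tool mm [ 2.1  1.3 77.6] w 84.8 j [-0.54  0.25  0.02  1.34 -0.   -0.5 ] t 12.8
4 10 x -8.8 7.6 mid -0.6 y -12.4 12.1
10 12 x -9.3 8.0 mid -0.7 y -11.4 12.0
16 14 x -7.7 8.6 mid 0.4 y -10.4 12.9
22 14 x -9.0 6.4 mid -1.3 y 6.2 12.0
28 12 x -10.9 9.9 mid -0.5 y 5.2 12.6
34 17 x -10.2 12.6 mid 1.2 y -3.2 14.4
40 21 x -9.8 12.3 mid 1.2 y -14.0 13.8
46 14 x -8.4 10.3 mid 1.0 y -12.1 14.8
52 13 x -6.1 10.5 mid 2.2 y -15.5 17.4
58 21 x -9.0 10.6 mid 0.8 y -17.2 21.3
64 15 x -7.3 11.0 mid 1.8 y -18.2 21.3
70 19 x -8.7 11.5 mid 1.4 y -20.6 24.0
76 18 x -9.3 10.9 mid 0.8 y -26.0 25.7
82 28 x -7.5 11.0 mid 1.8 y -25.2 26.8
88 30 x -7.0 11.1 mid 2.0 y -28.7 28.7
94 27 x -7.3 11.4 mid 2.1 y -30.8 29.3
100 34 x -7.9 11.3 mid 1.7 y -30.4 33.5
orange z [ 46.8775 103.8096]
orange z [ 45.3  47.8 103.5 104.1]
tilt err [ 0.02689759 -0.60329522]
[50 (np.float64(17.382581997729318), np.float64(-14.653890909228872))]
[56 (np.float64(21.15368021985032), np.float64(-16.48533643449116))]
[62 (np.float64(21.318769125840728), np.float64(-17.226475476199596))]
[68 (np.float64(21.345954523744105), np.float64(-20.577669846911498))]
[74 (np.float64(24.03923123593179), np.float64(-21.041112580919634))]
[80 (np.float64(26.818877510144574), np.float64(-25.954515500299166))]
[86 (np.float64(28.72414898760964), np.float64(-28.719072713270148))]
[92 (np.float64(29.338350218602578), np.float64(-30.75015381377853))]
[98 (np.float64(29.95048908726454), np.float64(-29.455313999708462))]
edge z [-1.1 -0.6] top y [-3.8  5. ]
edge z [-1.9  0.4] top y [-6.2  6.6]
```

View pics/fin10.png

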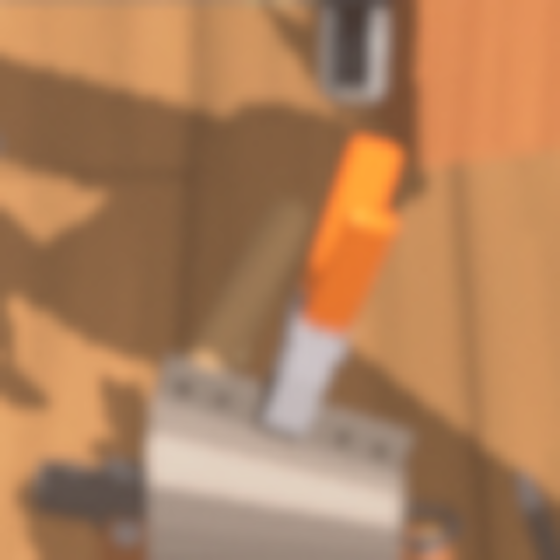

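The handle tips show the pin is about 37 mm above the edge, so the pads stick out about 3 mm. The handle rotation lifted it on release. I'll regrip, lower it about 6 mm, and release with that lift compensated.

```bash
python3 -m jog '[[[3.6,0.5,20],0,85],[[0,0,26],0,85],[[0,0,25],0,85],[[0,0,15],0,85],[[0,0,0],0,70],[[0,0,0],0,60],[[0,0,0],0,57],[[0,0,0],0,54]]' 40
python3 -m jog '[[[0,0,-1],0,51],[[0,0,-1],0,48],[[0,0,-1],0,45],[[0,0,-1],0,42],[[0,0,-1],0,39],[[0,0,-1],0,36],[[0,0,-1],0,33],[[0,0,-1],0,30],[[0,0,-0.8],0,27],[[0,0,-0.8],0,24],[[0,0,-0.7],0,21],[[0,0,0],0,19],[[0,0,0],0,19],[[0,0,0],0,19]]' 40; python3 fin.py 11; python3 fit.py 11
```

```text
time_s: 13.52
tool_pos: [0.4674, -0.2099, 0.1908]
orientation: [0.001, 0.023, 1.0, 0.0]
wrist_force: [-0.1, 1.5, -0.7]
gripper_width: 0.054
grip_force: 9.0
time_s: 14.68
tool_pos: [0.4669, -0.2099, 0.2001]
orientation: [-0.0, 0.023, 1.0, 0.0]
wrist_force: [-0.9, 0.2, -2.2]
gripper_width: 0.0213
grip_force: 40.8
tcp [ 0.4669 -0.2099  0.2001] y-az 87.32 delta tool mm [-3.2 -0.3 -0.3] w 21.3 j [-0.55  0.26 -0.16  1.15  0.   -0.5 ] t 14.6833
4 11 x -5.7 12.0 mid 3.1 y -22.4 20.2
10 14 x -4.6 12.6 mid 4.0 y -18.5 19.9
16 14 x -5.2 12.7 mid 3.8 y 11.8 19.9
22 16 x -5.0 12.5 mid 3.8 y 8.7 18.7
28 21 x -5.2 15.4 mid 5.1 y -5.9 16.0
34 21 x -7.3 15.7 mid 4.2 y -6.7 12.4
40 15 x -6.7 15.6 mid 4.4 y -6.6 10.9
46 18 x -4.7 15.4 mid 5.3 y -9.9 14.3
52 15 x -4.9 13.6 mid 4.4 y 5.7 11.7
58 16 x -4.2 14.4 mid 5.1 y -6.9 13.1
64 13 x -4.3 14.3 mid 5.0 y -11.4 13.7
70 14 x -7.2 13.8 mid 3.3 y -5.3 18.4
76 16 x -12.1 14.4 mid 1.2 y -8.1 20.6
82 21 x -12.1 14.8 mid 1.4 y -9.9 24.2
88 21 x -9.6 14.2 mid 2.3 y 3.1 26.0
94 16 x -8.1 15.4 mid 3.7 y 12.9 23.0
100 18 x -5.2 13.7 mid 4.2 y 11.8 26.7
orange z [45.2639 82.6871]
orange z [44.8 45.9 82.1 82.7]
tilt err [ 0.14326125 -2.33075032]
[56 (np.float64(13.09727780560959), np.float64(-6.871985636492545))]
[62 (np.float64(13.665443037199735), np.float64(-11.420037541995308))]
edge z [-2.1 -0.9] top y [-5.4  6.9]
edge z [-2.2 -0.7] top y [-5.9  9.5]
```

```bash
python3 -m jog '[[[1,0,2.5],0,19],[[1,0,2.4],0,19],[[0,0,0],0,19],[[0,0,0],0,19]]' 40; python3 fin.py 12|grep -E "^(22|28|34|40|46|orange|tcp)"
python3 -m jog '[[[0,0,0.8],0,24],[[0,0,0.9],0,27],[[0,0,0.9],0,30],[[0,0,1],0,33],[[0,0,1],0,36],[[0,0,1],0,39],[[0,0,1],0,42],[[0,0,0],0,42]]' 40; python3 fin.py 13|grep -E "^(10|16|22|28|34|40|46|58|orange|tcp)"
```

```text
time_s: 15.07
tool_pos: [0.4646, -0.2096, 0.1949]
orientation: [-0.0, 0.023, 1.0, 0.0]
wrist_force: [-0.3, -0.2, -1.5]
gripper_width: 0.0212
grip_force: 40.8
tcp [ 0.4646 -0.2096  0.1949] y-az 87.32 delta tool mm [-5.6 -0.4 -5.5] w 21.2 j [-0.55  0.26 -0.18  1.13  0.   -0.5 ] t 15.0667
22 14 x -8.7 10.0 mid 0.7 y -8.0 16.4
28 23 x -11.5 11.8 mid 0.1 y -3.7 19.3
34 19 x -10.4 11.5 mid 0.5 y -10.1 14.1
40 21 x -11.1 11.3 mid 0.1 y -12.6 12.0
46 12 x -8.6 10.3 mid 0.8 y 4.9 12.1
orange z [42.1748 78.2626]
time_s: 15.78
tool_pos: [0.4648, -0.2093, 0.1884]
orientation: [-0.0, 0.023, 1.0, 0.001]
wrist_force: [1.2, 1.8, -0.9]
gripper_width: 0.0421
grip_force: 10.5
tcp [ 0.4648 -0.2093  0.1884] y-az 87.33 delta tool mm [ -5.4  -0.7 -12. ] w 42.1 j [-0.55  0.26 -0.19  1.12  0.   -0.5 ] t 15.7833
10 12 x -10.4 5.0 mid -2.7 y 7.5 15.4
16 14 x -10.8 6.7 mid -2.1 y 7.5 14.5
22 19 x -10.9 10.3 mid -0.3 y -6.5 14.0
28 20 x -12.0 10.4 mid -0.8 y -12.4 12.8
34 18 x -12.4 9.5 mid -1.4 y -13.0 13.3
40 13 x -10.3 8.8 mid -0.8 y -9.1 14.0
46 12 x -8.9 8.7 mid -0.1 y -8.4 14.7
58 10 x -3.1 8.9 mid 2.9 y -15.8 25.5
orange z [38.7048 67.9174]
```

```bash
python3 -m jog '[[[0,0,0.9],0,45],[[0,0,0.9],0,48],[[0,0,0.9],0,51],[[0,0,0.6],0,54],[[0,0,0],0,57],[[0,0,0],0,60],[[0,0,0],0,70],[[0,0,0],0,85],[[0,0,0],0,85],[[0,0,-20],0,85],[[0,0,-30],0,85],[[0,0,-35],0,85],[[0,0,0],0,85],[[0,0,0],0,85]]' 40; python3 fin.py 14; python3 fit.py 14
```

```text
time_s: 17.0
tool_pos: [0.4666, -0.2111, 0.2732]
orientation: [0.003, 0.024, 1.0, -0.002]
wrist_force: [-0.4, 0.3, -0.2]
gripper_width: 0.0851
grip_force: 0.0
tcp [ 0.4666 -0.2111  0.2732] y-az 87.3 delta tool mm [-3.1  1.2 72.8] w 85.1 j [-0.55  0.23 -0.01  1.32 -0.   -0.5 ] t 17.0
4 11 x -11.1 6.3 mid -2.4 y -15.1 14.2
10 13 x -9.4 6.2 mid -1.6 y -12.1 14.3
16 14 x -11.3 4.4 mid -3.5 y 3.7 14.4
22 13 x -13.7 7.5 mid -3.1 y 6.1 11.1
28 14 x -12.7 9.5 mid -1.6 y 4.7 13.5
34 19 x -12.4 10.7 mid -0.8 y -14.2 12.1
40 18 x -9.5 10.5 mid 0.5 y -13.1 16.0
46 12 x -8.3 8.4 mid 0.0 y -15.0 16.7
52 16 x -10.0 8.8 mid -0.6 y -10.5 20.5
58 14 x -9.3 8.5 mid -0.4 y -18.2 21.3
64 18 x -8.1 9.1 mid 0.5 y -20.7 22.4
70 19 x -9.2 9.6 mid 0.2 y -25.6 26.1
76 22 x -9.8 9.3 mid -0.2 y -24.4 24.3
82 31 x -9.5 9.8 mid 0.1 y -28.3 28.0
88 28 x -9.6 9.8 mid 0.1 y -27.9 29.1
94 33 x -9.5 10.6 mid 0.6 y -31.4 29.7
100 18 x -7.3 8.2 mid 0.4 y -33.9 31.6
orange z [42.7203 99.7245]
orange z [ 41.3  44.9  98.8 100. ]
tilt err [ 0.0309959  -2.21306226]
[50 (np.float64(19.78644054747334), np.float64(-15.003923365617478))]
[56 (np.float64(20.65672838662728), np.float64(-18.202700185955866))]
[62 (np.float64(22.177033823968813), np.float64(-20.703903600861608))]
[68 (np.float64(24.919864510736254), np.float64(-19.695391369910404))]
[74 (np.float64(26.09923991607554), np.float64(-25.55019798192668))]
[80 (np.float64(28.039020980817284), np.float64(-28.323508677199218))]
[86 (np.float64(29.142973716551868), np.float64(-27.925475175887296))]
[92 (np.float64(29.658410032000187), np.float64(-29.6554688987629))]
[98 (np.float64(31.56858429223601), np.float64(-33.89853961352638))]
edge z [-2.6 -0.8] top y [-4.5  2.5]
edge z [-1.5 -0.5] top y [-4.7  2.9]
```

View pics/fin14.png

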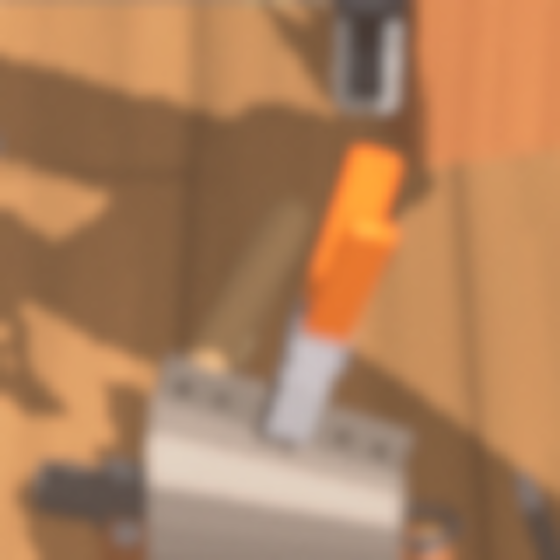

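Better: the pin is now about 32–33 mm above the edge. That leaves little margin at the top of the pads, so I'll repeat the cycle to go about 2.5 mm deeper.

```bash
python3 -m jog '[[[0,0,0],0,85],[[0,0,0],0,85]]' 40 >/dev/null; python3 -c "
from h import *
goto([.4675,-.2099,.1865])"
```

```text
tcp [ 0.4642 -0.2095  0.2691] y-az 87.31 delta tool mm [-3.5 -0.4 82.6] w 85.1 j [-0.55  0.24 -0.02  1.32 -0.   -0.5 ] t 17.2167
```

```bash
python3 -m jog '[[[-3.5,-0.4,20],0,85],[[0,0,25],0,85],[[0,0,25],0,85],[[0,0,12.6],0,85],[[0,0,0],0,70],[[0,0,0],0,60],[[0,0,0],0,57],[[0,0,0],0,54]]' 40
python3 -m jog '[[[0,0,-1],0,51],[[0,0,-1],0,48],[[0,0,-1],0,45],[[0,0,-1],0,42],[[0,0,-1],0,39],[[0,0,-1],0,36],[[0,0,-1],0,33],[[0,0,-1],0,30],[[0,0,-0.8],0,27],[[0,0,-0.8],0,24],[[0,0,-0.7],0,21],[[0,0,0],0,19],[[0,0,0],0,19],[[0,0,0],0,19]]' 40; python3 fin.py 15
```

```text
time_s: 17.88
tool_pos: [0.4688, -0.2104, 0.1887]
orientation: [0.001, 0.023, 1.0, 0.0]
wrist_force: [0.6, 0.4, -1.1]
gripper_width: 0.0543
grip_force: 9.0
time_s: 19.05
tool_pos: [0.4684, -0.2103, 0.198]
orientation: [-0.0, 0.023, 1.0, 0.0]
wrist_force: [-0.0, -0.7, -0.8]
gripper_width: 0.021
grip_force: 40.6
tcp [ 0.4684 -0.2103  0.198 ] y-az 87.32 delta tool mm [-1.7  0.1 -2.4] w 21.0 j [-0.55  0.27 -0.16  1.14  0.   -0.5 ] t 19.05
4 10 x -8.7 8.9 mid 0.1 y -25.3 21.2
10 19 x -6.8 9.9 mid 1.5 y -17.1 21.1
16 16 x -8.3 9.5 mid 0.6 y 7.4 17.2
22 15 x -7.7 10.8 mid 1.5 y 3.7 16.9
28 21 x -9.6 12.4 mid 1.4 y -13.8 14.8
34 18 x -10.0 13.5 mid 1.7 y -7.7 11.4
40 17 x -7.8 13.4 mid 2.8 y -10.2 11.9
46 17 x -7.5 10.3 mid 1.4 y 4.4 12.3
52 16 x -8.6 12.2 mid 1.8 y -10.0 11.0
58 15 x -6.2 11.7 mid 2.7 y -9.9 12.7
64 11 x -6.9 12.1 mid 2.6 y -9.1 12.4
70 13 x -12.6 12.3 mid -0.2 y 5.5 17.6
76 20 x -10.9 12.9 mid 1.0 y -8.2 24.9
82 13 x -9.1 11.4 mid 1.1 y 12.2 24.9
88 17 x -6.9 13.9 mid 3.5 y 12.3 24.7
94 16 x -6.4 16.2 mid 4.9 y 6.2 24.6
100 15 x -2.7 14.5 mid 5.9 y 12.9 24.4
orange z [41.9935 68.5484]
```

```bash
python3 -m jog '[[[-0.8,0,2.4],0,19],[[0,0,0],0,19],[[0,0,0],0,19],[[0,0,0.8],0,24],[[0,0,0.9],0,27],[[0,0,0.9],0,30],[[0,0,1],0,33],[[0,0,1],0,36],[[0,0,1],0,39],[[0,0,1],0,42],[[0,0,0],0,42],[[0,0,0.9],0,45],[[0,0,0.9],0,48],[[0,0,0.9],0,51],[[0,0,0.6],0,54],[[0,0,0],0,57],[[0,0,0],0,60],[[0,0,0],0,70],[[0,0,0],0,85],[[0,0,0],0,85]]' 40; python3 -m jog '[[[0,0,-20],0,85],[[0,0,-30],0,85],[[0,0,-35],0,85],[[0,0,0],0,85],[[0,0,0],0,85],[[0,0,0],0,85]]' 40; python3 fin.py 16; python3 fit.py 16
```

```text
time_s: 20.77
tool_pos: [0.4695, -0.2111, 0.1864]
orientation: [0.0, 0.024, 1.0, -0.001]
wrist_force: [-0.5, 0.1, 0.2]
gripper_width: 0.085
grip_force: 0.0
time_s: 21.27
tool_pos: [0.4694, -0.2108, 0.2709]
orientation: [0.0, 0.023, 1.0, -0.0]
wrist_force: [0.4, 0.4, 0.3]
gripper_width: 0.085
grip_force: 0.0
tcp [ 0.4694 -0.2108  0.2709] y-az 87.31 delta tool mm [-0.6  0.6 70.5] w 85.0 j [-0.55  0.24 -0.    1.32 -0.   -0.5 ] t 21.2667
4 5 x -8.6 6.7 mid -1.0 y 9.6 11.2
10 14 x -9.3 5.4 mid -2.0 y -9.5 14.1
16 11 x -8.0 7.2 mid -0.4 y 5.9 13.7
22 19 x -11.4 10.8 mid -0.3 y -10.5 15.1
28 17 x -12.3 9.8 mid -1.3 y 6.7 12.2
34 19 x -12.3 11.2 mid -0.5 y -13.2 14.1
40 15 x -9.5 8.7 mid -0.4 y -15.3 14.8
46 15 x -8.8 10.1 mid 0.7 y -14.7 17.3
52 15 x -8.6 10.4 mid 0.9 y -15.9 18.1
58 14 x -8.8 10.2 mid 0.7 y -20.0 20.8
64 18 x -6.7 10.7 mid 2.0 y -18.6 23.9
70 21 x -9.1 11.1 mid 1.0 y -26.1 25.5
76 30 x -8.5 11.3 mid 1.4 y -30.2 26.8
82 27 x -8.9 11.0 mid 1.1 y -29.8 28.8
88 25 x -7.7 11.4 mid 1.8 y -30.2 30.0
94 35 x -7.1 11.7 mid 2.3 y -30.5 31.3
100 4 x -2.1 10.2 mid 4.1 y -28.0 29.2
orange z [40.4115 97.2383]
orange z [37.2 40.8 96.8 97.5]
tilt err [ 0.04715186 -2.12500171]
[50 (np.float64(17.31943123977025), np.float64(-15.526712213969994))]
[56 (np.float64(20.784766036365927), np.float64(-19.977925839064664))]
[62 (np.float64(23.496934144146294), np.float64(-18.59430441748257))]
[68 (np.float64(25.504102680621255), np.float64(-20.180286031064906))]
[74 (np.float64(26.22362535676292), np.float64(-30.20964065704237))]
[80 (np.float64(27.639697537639393), np.float64(-29.772221877836312))]
[86 (np.float64(28.83183999750506), np.float64(-30.210141227161103))]
[92 (np.float64(31.342710583387028), np.float64(-30.496284357485454))]
[98 (np.float64(31.241256088668983), np.float64(-29.756536521881394))]
edge z [-1.9 -0.9] top y [-3.1  2.3]
edge z [-2.  -0.5] top y [-4.  4.]
```

View pics/fin16.png

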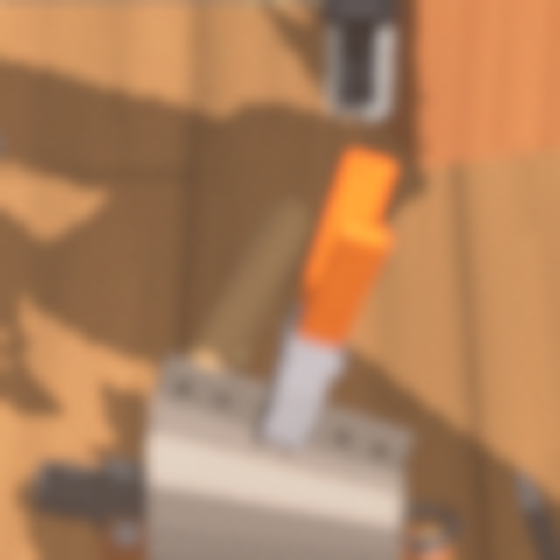

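The depth is now good: the pin is about 30–31 mm above the edge. The tilt is about 0.04 rad short, so I'll nudge the handles towards the crown, as I did on the rail.

```bash
python3 -m jog '[[[-20,1,0],0,32],[[-25.6,2,0],0,32],[[0,0,0],0,32],[[0,0,0],0,32],[[0,0,0],0,32],[[0,0,24],0,32],[[0,0,24],0,32],[[0,0,23],0,32],[[0,0,0],0,32],[[0,0,0],0,32]]' 20; python3 -c "
from h import *
goto([.4905,-.2098,.200])"
```

```text
time_s: 22.15
tool_pos: [0.5128, -0.2088, 0.1988]
orientation: [-0.002, 0.024, 1.0, 0.001]
wrist_force: [-0.3, -1.1, -0.2]
gripper_width: 0.032
grip_force: 0.0
tcp [ 0.5128 -0.2088  0.1988] y-az 87.29 delta tool mm [22.2 -2.  -1.1] w 32.0 j [-0.5   0.35 -0.05  1.18 -0.   -0.45] t 22.15
```

```bash
python3 -m jog '[[[5,-1,0],0,32],[[5,0,0],0,32],[[5,0,0],0,32],[[4,0,0],0,32],[[3,0,0],0,32],[[0,0,0],0,32],[[0,0,0],0,32]]' 20; python3 fin.py 17 |grep -E "^(tcp|8|9|7)"
```

```text
time_s: 22.73
tool_pos: [0.4929, -0.2096, 0.2002]
orientation: [0.0, 0.023, 1.0, -0.0]
wrist_force: [-0.6, 0.3, 0.9]
gripper_width: 0.0319
grip_force: 0.0
tcp [ 0.4929 -0.2096  0.2002] y-az 87.31 delta tool mm [22.7 -1.8 -0.3] w 31.9 j [-0.52  0.31 -0.1   1.16  0.   -0.47] t 22.7333
70 30 x -8.8 32.7 mid 12.0 y -24.7 29.3
76 51 x -8.3 34.9 mid 13.3 y -26.7 31.1
82 41 x -7.9 36.8 mid 14.5 y -27.5 31.4
88 48 x -8.9 38.3 mid 14.7 y -31.5 32.2
94 50 x -6.2 39.4 mid 16.6 y -33.8 32.7
```

```bash
python3 -m jog '[[[1.5,0,0],0,32],[[1.5,0,0],0,32],[[0.5,0,0],0,32],[[0,0,0],0,32],[[0,0,0],0,32]]' 20; python3 -m jog '[[[-15,0,0],0,32],[[-20,0,0],0,32],[[0,0,-30],0,32],[[0,0,-35],0,32],[[0,0,-35],0,32],[[-35,0,0],0,32],[[-35,0,0],0,32],[[0,0,0],0,32],[[0,0,0],0,32]]' 20; python3 fin.py 18; python3 fit.py 18
```

```text
time_s: 23.2
tool_pos: [0.4894, -0.2093, 0.1997]
orientation: [0.0, 0.023, 1.0, 0.0]
wrist_force: [0.8, 0.2, -0.0]
gripper_width: 0.0323
grip_force: 0.4
time_s: 23.95
tool_pos: [0.5951, -0.2143, 0.2975]
orientation: [-0.001, 0.023, 1.0, 0.001]
wrist_force: [0.9, -0.1, -0.4]
gripper_width: 0.0321
grip_force: 0.0
tcp [ 0.5951 -0.2143  0.2975] y-az 87.37 delta tool mm [124.8  -1.9  97.5] w 32.1 j [-0.45  0.51  0.46  1.52 -0.   -0.4 ] t 23.95
4 7 x -11.7 6.7 mid -2.5 y -10.1 11.7
10 13 x -9.9 5.6 mid -2.2 y -8.9 12.9
16 15 x -10.4 6.6 mid -1.9 y 5.1 12.2
22 15 x -13.9 9.1 mid -2.4 y 3.5 12.8
28 19 x -14.0 10.2 mid -1.9 y -5.1 13.5
34 16 x -12.7 9.3 mid -1.7 y -10.0 13.9
40 15 x -10.4 9.7 mid -0.3 y -12.7 16.5
46 14 x -11.1 7.5 mid -1.8 y -16.4 19.1
52 16 x -9.2 7.8 mid -0.7 y -18.0 19.9
58 19 x -10.7 8.2 mid -1.2 y -18.4 22.9
64 20 x -12.8 8.1 mid -2.4 y -21.8 25.2
70 16 x -10.9 8.1 mid -1.4 y -22.7 26.1
76 29 x -12.1 7.6 mid -2.2 y -26.2 28.0
82 31 x -11.9 7.3 mid -2.3 y -27.6 29.5
88 26 x -10.3 8.6 mid -0.9 y -29.5 30.2
94 40 x -11.5 8.2 mid -1.7 y -33.8 32.9
orange z [40.9436 96.3592]
orange z [37.6 41.6 95.7 96.8]
tilt err [-0.00819471 -1.20225401]
[50 (np.float64(19.932381414590047), np.float64(-17.98788031858028))]
[56 (np.float64(22.92156045187971), np.float64(-17.10878871629417))]
[62 (np.float64(25.200711111530357), np.float64(-21.760770319744765))]
[68 (np.float64(26.05304050715221), np.float64(-22.67574734269726))]
[74 (np.float64(26.98939044506023), np.float64(-26.160069552635864))]
[80 (np.float64(29.19149854347556), np.float64(-26.71776137009919))]
[86 (np.float64(30.082279039997317), np.float64(-29.46810672652621))]
[92 (np.float64(32.85019765666387), np.float64(-33.78441905422875))]
[98 (np.float64(28.85213269533055), np.float64(-27.905047867296602))]
edge z [-1.9 -1. ] top y [-3.4  5.3]
edge z [-1.6 -0.3] top y [-4.5  2.4]
```

Run:
```python
from h import *
p=dict(np.load("side0.npz")); W=cloud(p); hsv=cv2.cvtColor(p["color"],cv2.COLOR_BGR2HSV)
o=(hsv[...,0]<20)&(hsv[...,1]>150)&(np.hypot(W[...,0]-.5,W[...,1]-.23)<.08)&(W[...,2]>.1)
print("orange",np.percentile(W[o][:,2],[0,2,98,100]).round(4))
q=W[...,:2]-[.5413,.2636]; a=q@[.7935,.6085]; b=q@[-.6085,.7935]
k=(abs(b)<.008)&(((a>-.03)&(a<.03)))&(W[...,2]>.05)&(W[...,2]<.1); print("rail",np.percentile(W[k][:,2],[95,99]).round(4))
p=cams.capture("top"); W=cloud(p); M=np.array([.4945,-.211,.132]); e=np.array([.999,-.045,0]); n=-np.sin(.328)*e+np.array([0,0,np.cos(.328)]); x=np.cos(.328)*e+np.array([0,0,np.sin(.328)]); y=np.cross(n,x)
S=((W-M)@np.array([x,y,n]).T)*1000; hsv=cv2.cvtColor(p["color"],cv2.COLOR_BGR2HSV)
o=(abs(S[...,0])<40)&(abs(S[...,1])<45)&(S[...,2]>20)&(S[...,2]<110)&(hsv[...,0]<20)&(hsv[...,1]>150); print(o.sum(), S[o].min(0) if o.any() else "",S[o].max(0) if o.any() else "")
for lo,hi in((-45,-20),(20,45)):
    k=(S[...,0]>lo)&(S[...,0]<hi)&(abs(S[...,1])<10)&(S[...,2]>-3)&(S[...,2]<6)
    if k.any(): print("edge",np.percentile(S[k],[2,50,98],axis=0).round(1).tolist())
```

```text
orange [0.1102 0.1164 0.1744 0.176 ]
rail [0.0792 0.0805]
0
```

```bash
python3 -c "
from rig import env
print(env.job_done())"
```

```text
the job is handed in; nothing more can be done
None
```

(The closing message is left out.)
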